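# Feed test air to a headlamp: half-open valve, catch over, lever held

## Robot

A 6-joint arm with a two-finger parallel gripper is mounted at the origin on the work surface. World frame = base frame: x ahead of the robot, y to its left, z up, the work surface at z = 0. Lengths are in m, angles in rad, forces in N, time in s.
With the tool pointing down it reaches from about 0.325 to 0.925 m from the base axis. Payload 3.1 kg.
Tool frame: the origin (TCP) lies midway between the tips of the shut fingers; the grasp point (between the pads) lies 19 mm behind it; z points along the fingers, x is the direction in which the jaws open and shut, and the axes are right-handed (so a half turn about z gives the same grasp; the last joint's range is limited). The gripper opens to 85 mm and grips with 20 to 120 N. Pads are 22 mm wide; open, the fingers measure 114 mm over their backs; the gripper's body (76 mm by 85 mm) begins 54 mm behind the grasp point. The pads swing forward as they close: fully open they stand 13 mm farther back than shut.
Start: joints at [-1.235, 0.217, 1.613, -0, 1.311, -0.112], TCP at [0.271, -0.563, 0.231] pointing down, gripper open.
Joint ranges: [-2.75, 2.75], [-0.78, 2.1], [0.31, 2.55], [-1.13, 4.27], [0.13, 2.63], [-2.58, 2.58]. Speed limits (rad/s): [2.79, 2.79, 3.14, 3.14, 3.14, 3.14].

## Interface

Orientations are given as a 3x3 rotation matrix whose columns are the frame's x, y, z axes.
In Python, from bench import sensors, viewer, r, models gives the robot as it stands.
- The arm moves only by the shell command python3 -m inch 'ROWS' [OPENING]. ROWS is text: rows parted by semicolons, each of 6 numbers parted by spaces: the shift along the tool's x, y, z in cm, then the turn, a rotation vector about the tool's x, y, z in rad. In form: tx ty tz rx ry rz; .... A call has 1 to 10 rows; each row shifts and turns the commanded pose from where the row before left it, along the tool's axes as they then stand; what a row does not reach is not made up. A row lasts 1/12 s, in which the tool goes at most 41.7 mm and 7.16 degrees, less where a joint would pass 70% of its speed; a pose out of reach is approached as far as the arm can. A call is refused whole if a number of a shift passes 4.17 or a number of a turn 0.125, either way. A call with a gripper value outside its range is refused whole. OPENING is the finger opening in cm, from 0 to 8.54, set as the call begins (- or left out, the last holds). The fingers move at their own pace and stop on an object; the grip force is fixed at half the most. Time passes only in rows, so rows that do not move let the fingers close. It gives the time, the measured TCP pose, the force and the opening at its end, in the units of the state.
- sensors.observe(): the state, without advancing time (a new reading comes with each control period).
- viewer.camera(name): name is "scene" or "side" or "wrist"; returns the picture (480x640x3 uint8, red, green, blue); there is no depth.
- viewer.calibration(name): a dict with "fx", "fy", "cx", "cy" (pixels), "cam_to_world" (4x4, takes a point from camera to world coordinates). Camera axes: x right, y up, looking along -z (the intrinsics and any distortion apply to the point x, -y, -z); pixel columns grow to the right and rows downward; lengths in m; the calibration is good to about 2 mm. A picture is of the moment at which its call begins: read the wrist's pose just before it. calibration takes no time and is no camera call; for the wrist camera it gives the pose at the moment of the call.
- r.job_done(): hands the job in, once; it reports no verdict.
Trained networks look in the newest picture that a camera, given by its name, has taken for a name from the list of things; names that differ only in an ending like _2 or _b are one class to them, and where a whole thing is asked for, a point or a joint stands for the part that bears it (a point fixed in the world has none). Each returns a list of dicts, best first, with "conf" (0 to 1); they miss things now and then, are a little off and sometimes report something else, mostly with a low value. They report only what shows in the picture. A call takes as long as a camera call. They do not tell look-alikes from the thing itself.
- models.boxes_of(camera, name): "box" ([centre column, centre row, width, height] as shares, 0 to 1, of the picture: columns of its width, rows of its height, round what is visible of it).
- models.outline_of(camera, name): "region" (480x640 bool, what is visible of it) and "box" ([centre column, centre row, width, height] as shares, 0 to 1, of the picture: columns of its width, rows of its height, round what is visible of it).
- models.mark_of(camera, name): "xy" ([column, row] as shares, 0 to 1, of the picture: columns of its width, rows of its height: a listed point, or the origin of a listed thing).
The state is a dict: "time": time; "joint_pos": joint angles; "joint_vel": joint speeds; "effort": joint torques, N m; "position": TCP position; "tool_rot": TCP orientation; "force": force on the tool from outside, world axes, zero at the start; "moment": the same for the moment, N m; "width": finger opening in m.
Only numpy, scipy, OpenCV 4.12 (cv2) and the standard library are available. Lean on these libraries where they do the work, as an engineer would, in place of code of your own. Each camera call takes 0.05 s, during which the arm holds its last target.

## Task

Leak-test the headlamp: first turn the air valve's handle to half open (45 degrees, midway between across the pipe and along it) and leave it there. Then flip the test stand's safety catch right over, and only then take the lever's crossbar with the gripper's fingers and pull it towards the robot, all the way to its stop. Finish while still holding the lever there against its spring, with everything else on the bench left where it is.

Things in the scene. Friction and masses are not known exactly. Their poses are not given: they have to be found in the camera images.
- test_stand: fixed stand: aluminium plate 150 x 150 x 10 mm with the lever between two grey cheeks (tops at z = 65) and the safety catch. Origin: centre of the plate's underside. -x is its front (towards the robot), +y the side to which the catch falls, z up. Left or right of the robot, yaw up to 0.35. Below, 'stand (x, y, z)' is in this frame, mm. Rest post for the fallen catch at (-30, 135), 40 tall.
- lever_angle (a joint): angle (rad) of the lever about its level pivot, along the stand's y. 0 = at rest, leaning 0.3 back (+x); grows to 0.8 (stop, leaning 0.5 forward) as the crossbar is pulled to the stand's -x, towards the robot. A spring drives it back to 0: about 4.5 N at the crossbar at first, 8 N at the stop. Closed, the catch blocks it after about 0.1 rad.
- lever_grip (a point): crossbar on top of the lever: round black bar, 22 mm diameter, 90 mm long, along the stand's y, 135 mm from the pivot; a 14 mm steel stem joins its middle from below. This point: middle of the bar on its axis. At rest at stand (60, 0, 174), at the stop at (-45, 0, 163). Can be pinched from above across the bar; it may roll between upright fingers as the lever turns.
- pull_lever: the whole lever: steel stem and black crossbar. Origin on its pivot axis, at stand (20, 0, 45); its y lies along the pivot
- safety_catch (a joint): angle (rad) of the safety catch about its hinge, which runs along the stand's x through (-30, 45, 50). 0 = closed, paddle upright, prong in front of the lever's stem; grows to 1.57 as the paddle tips to the stand's +y and lies level. About 70 g, no spring: pushed less than about 0.45 rad it falls back shut, farther it falls over by its own weight and stays.
- catch_tab (a point): middle of the top edge of the catch's paddle, a steel plate 24 mm wide (stand's x), 6 mm thick (y), 100 mm from hinge to this edge. Closed it is at stand (-30, 45, 150). A 10 mm round rod leaves the paddle 50 mm below this edge, runs 45 mm to the stand's -y, then 52 mm to +x, to the front of the stem. Push the paddle to +y above that rod.
- air_valve: fixed ball valve: copper pipe along its y, axis 36 mm above the bench, brass body, on an aluminium foot 75 x 170 x 8 mm. Origin at the centre of the foot's underside, z up. It may stand left or right of the robot, turned by up to 0.35 rad.
- valve_handle (a joint): angle (rad) of the valve handle about the upright axis through the valve's origin. 0 = shut, handle across the pipe, pointing to the valve's -x; grows counter-clockwise seen from above to 1.571 = fully open, handle along the pipe, pointing to the valve's -y. Half open = 0.785. Friction 0.12 N m: stays where it is left. Starts between 0 and 0.35.
- valve_grip (a point): middle of the black sleeve of the handle, 80 mm from the valve's axis, 90 mm above the bench. The sleeve is 55 mm long, 16 mm wide and 14 mm high (83 to 97 mm above the bench); free space below it down to the pipe's top at 46 mm.
- valve_axis (a point): point on the handle's turning axis, at the height of the handle (90 mm above the bench)
- tape_roll: roll of adhesive tape lying flat, 96 mm across, 24 mm high, origin at the centre of its underside; bystander
- bulb_carton: small brown box, 55 x 55 mm, 75 mm tall, origin at the centre of its underside; bystander
- spray_can: upright metal can, 66 mm across, 190 mm tall, origin at the centre of its underside; bystander
- water_bottle: upright pale bottle with a narrow neck, 68 mm across, 210 mm tall, origin at the centre of its underside; bystander
- screwdriver: screwdriver lying flat, about 200 mm long, origin under its length; bystander
- wrench: open wrench lying flat, about 200 mm long, origin under its length; bystander
- screw_cup: small open grey cup, 72 mm across, 60 mm tall, origin at the centre of its underside; bystander
There are look-alikes about, which are no part of the job. What is shaped like the air_valve but red or turquoise is not meant.

How it is judged:
On the way, in this order (a step that is already met when the one before it is completed fails the run):
1. the valve handle stands half open, at 45 degrees (value of joint valve_handle between 0.6354 and 0.9354 rad), for 0.3 s.
2. the safety catch is flipped over (value of joint safety_catch above 1.2 rad), for 0.2 s.
3. the lever is pulled to its stop by the fingers (value of joint lever_angle above 0.65 rad and contact force between the fingers and pull_lever above 2 N), for 0.2 s.
At the end, for the whole second after the job is handed in: The fingers hold the lever's crossbar (contact above 2 N) with the lever still and pulled at least 0.65 of its 0.80 rad; the safety catch lies over (past 1.2 rad of 1.57); the valve handle is at 45 degrees give or take 8.6 (0.635 to 0.935 rad) (all of step 1 and all of step 3 and value of joint safety_catch above 1.2 rad and velocity of joint lever_angle between -0.1 and 0.1 rad/s); the arm keeps its last pose, push and grip.
It fails at once if a bystander (tape, carton, can, bottle, screwdriver, wrench or cup) is pushed more than 30 mm (distance of any of tape_roll, bulb_carton, spray_can, water_bottle, screwdriver, wrench, screw_cup from where it was at the start of the episode above 0.03 m).
It fails at once if the carton, can, bottle or cup is knocked over (angle between any of bulb_carton, spray_can, water_bottle, screw_cup's own z axis and vertical above 0.5 rad).
It also fails if it takes over 61 s, if anything falls off the work surface, if the arm or the gripper's body presses on something with over 40 N, if the wrist force passes 120 N, or if a joint passes its speed limit or range.

## Working session

There is one attempt and no reset: what is moved stays moved. The work goes in short steps, Python scripts to look and compute and a shell command to move; the robot and the scene stay as the last step left them, time stands still between calls to the robot, and variables do not carry over. Pictures are saved under pics/ and viewed, and the job is handed in when it is done.

```bash
ls; mkdir -p pics; python3 - <<'E'
from bench import sensors, viewer
import cv2
s=sensors.observe()
print({k:(v if not hasattr(v,'round') else v.round(3) if hasattr(v,'shape') else v) for k,v in s.items()})
for n in ["scene","side","wrist"]:
    im=viewer.camera(n); cv2.imwrite(f"pics/a_{n}.png",im[:,:,::-1])
    c=viewer.calibration(n); print(n,c)
E
```

```text
pics
{'time': 0.0, 'joint_pos': array([-1.235,  0.218,  1.615,  0.   ,  1.311, -0.112]), 'joint_vel': array([ 0.001,  0.   , -0.002,  0.001,  0.001, -0.   ]), 'effort': array([ 1.0000e-03, -3.9684e+01, -3.0385e+01, -0.0000e+00,  1.0000e-02,
        0.0000e+00]), 'position': array([ 0.27 , -0.563,  0.23 ]), 'tool_rot': array([[ 0.433, -0.901, -0.001],
       [-0.901, -0.433,  0.002],
       [-0.002, -0.   , -1.   ]]), 'force': array([-0.574,  1.158, -0.684]), 'moment': array([-0.02 ,  0.003, -0.04 ]), 'width': 0.08549968714398344}
scene {'fx': 535.6689251118527, 'fy': 535.6689251118527, 'cx': 330.70140501260744, 'cy': 249.99324693065063, 'cam_to_world': array([[ 0.67299374, -0.49943438,  0.54556826,  1.48874004],
       [ 0.73949491,  0.4393181 , -0.51004596, -0.86322947],
       [ 0.01505648,  0.74670269,  0.66498751,  1.25481426],
       [ 0.        ,  0.        ,  0.        ,  1.        ]])}
side {'fx': 492.42322743632565, 'fy': 492.42322743632565, 'cx': 317.9800659917492, 'cy': 238.46641925770732, 'cam_to_world': array([[-9.07272116e-01,  1.94386475e-01, -3.72922519e-01,
         7.33379124e-04],
       [-4.20235163e-01, -4.53038495e-01,  7.86230583e-01,
         1.18078817e+00],
       [-1.61156648e-02,  8.70040240e-01,  4.92717227e-01,
         8.40703713e-01],
       [ 0.00000000e+00,  0.00000000e+00,  0.00000000e+00,
         1.00000000e+00]])}
wrist {'fx': 336.6836764869317, 'fy': 336.6836764869317, 'cx': 321.7088051428531, 'cy': 238.27360878642284, 'cam_to_world': array([[ 0.43288939,  0.86684881,  0.24734573,  0.33329899],
       [-0.9014454 ,  0.41679789,  0.11694318, -0.53328086],
       [-0.00172112, -0.27359213,  0.96184426,  0.3723792 ],
       [ 0.        ,  0.        ,  0.        ,  1.        ]])}
```

View pics/a_scene.png

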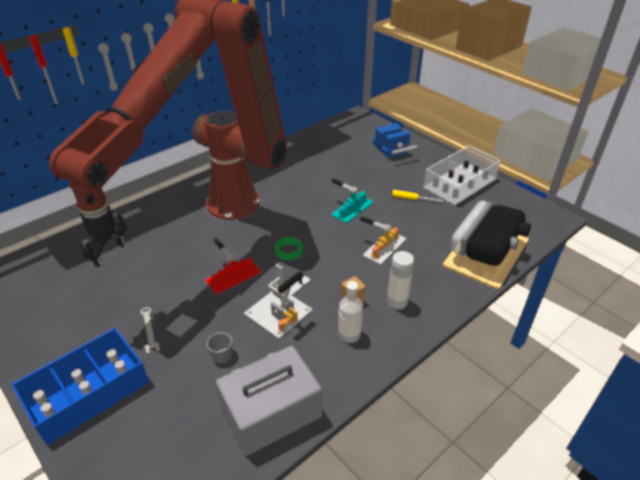

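View pics/a_side.png

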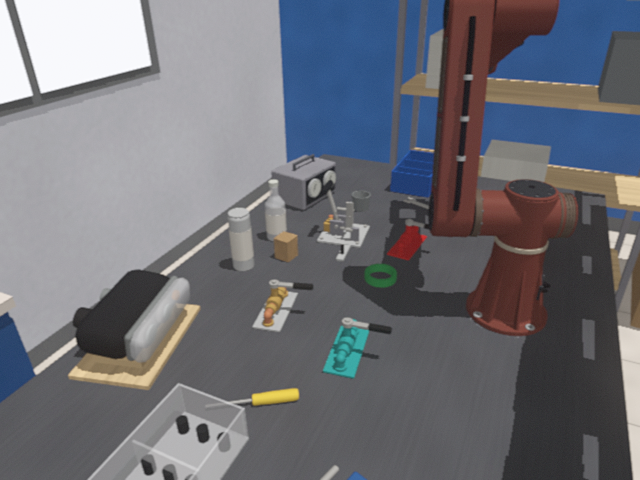

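View pics/a_wrist.png

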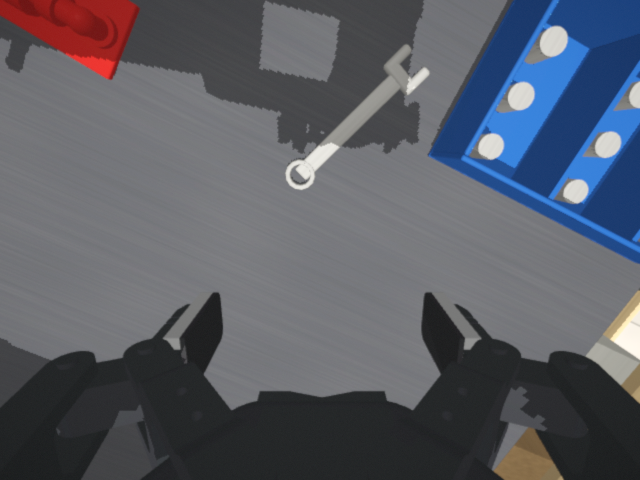

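The copper air valve is at scene (385,243) and side (277,305). The red and turquoise ones are decoys. The test stand is at scene (280,310) and side (345,235), with the tape, carton, bottle, can and cup around it. Next I'll measure these points.

```bash
cat > h.py <<'E'
import numpy as np
from bench import sensors, viewer, models
def ray(cam,xy,share=True):
    c=viewer.calibration(cam); u,v=(xy[0]*640,xy[1]*480) if share else xy
    d=np.array([(u-c['cx'])/c['fx'],-(v-c['cy'])/c['fy'],-1.]); T=c['cam_to_world']
    d=T[:3,:3]@d; return T[:3,3],d/np.linalg.norm(d)
def atz(cam,xy,z,share=True):
    o,d=ray(cam,xy,share); return o+d*(z-o[2])/d[2]
def tri(rays):
    A=0;b=0
    for o,d in rays:
        P=np.eye(3)-np.outer(d,d);A=A+P;b=b+P@o
    p=np.linalg.solve(A,b); return p,[round(float(np.linalg.norm((np.eye(3)-np.outer(d,d))@(p-o)))*1000,1) for o,d in rays]
def proj(cam,p):
    c=viewer.calibration(cam);T=c['cam_to_world'];q=T[:3,:3].T@(np.asarray(p)-T[:3,3])
    return np.array([c['cx']+c['fx']*q[0]/-q[2],c['cy']-c['fy']*q[1]/-q[2]])
E
python3 - <<'E'
from h import *
np.set_printoptions(precision=3,suppress=True)
for n,z in dict(test_stand=0,lever_grip=.174,catch_tab=.15,pull_lever=.045,air_valve=0,valve_grip=.09,valve_axis=.09,tape_roll=0,bulb_carton=0,spray_can=0,water_bottle=0,screw_cup=0,screwdriver=0,wrench=0).items():
    for cam in ["scene","side"]:
        for m in models.mark_of(cam,n)[:4]:
            print(n,cam,round(m['conf'],2),np.array(m['xy'])*[640,480],atz(cam,m['xy'],z))
E
```

```text
test_stand scene 0.59 [278.528 309.696] [ 0.559 -0.212  0.   ]
test_stand side 0.89 [341.376 233.52 ] [ 0.576 -0.225  0.   ]
lever_grip scene 0.79 [289.28  280.704] [ 0.621 -0.211  0.174]
lever_grip scene 0.53 [366.4   218.688] [0.565 0.156 0.174]
lever_grip side 0.49 [327.488 187.824] [ 0.621 -0.209  0.174]
lever_grip side 0.33 [275.2   314.496] [0.45  0.456 0.174]
catch_tab scene 0.5 [277.824 266.208] [ 0.532 -0.184  0.15 ]
catch_tab side 0.71 [351.296 201.312] [ 0.527 -0.189  0.15 ]
pull_lever scene 0.86 [282.88  308.016] [ 0.596 -0.221  0.045]
pull_lever scene 0.54 [386.112 229.2  ] [0.544 0.288 0.045]
pull_lever side 0.58 [337.6   219.792] [ 0.596 -0.237  0.045]
pull_lever side 0.21 [302.72  285.888] [0.529 0.173 0.045]
air_valve scene 0.89 [235.2   275.616] [ 0.344 -0.226  0.   ]
air_valve scene 0.7 [350.976 207.6  ] [0.329 0.324 0.   ]
air_valve scene 0.67 [383.616 248.304] [0.576 0.246 0.   ]
air_valve side 0.68 [273.984 313.2  ] [0.573 0.264 0.   ]
air_valve side 0.61 [408.896 245.52 ] [ 0.336 -0.238  0.   ]
air_valve side 0.6 [345.216 349.68 ] [0.34  0.319 0.   ]
valve_grip
[... 1041 characters left out ...]
6.272 220.512] [0.424 0.312 0.   ]
spray_can side 0.61 [239.68 263.28] [0.8   0.084 0.   ]
spray_can side 0.35 [339.584 235.008] [ 0.578 -0.213  0.   ]
water_bottle scene 0.89 [349.504 332.688] [ 0.773 -0.11   0.   ]
water_bottle side 0.55 [276.096 238.176] [ 0.772 -0.105  0.   ]
screw_cup scene 0.55 [223.104 353.28 ] [ 0.586 -0.435  0.   ]
screw_cup side 0.57 [358.976 208.608] [ 0.59  -0.436 -0.   ]
screwdriver scene 0.45 [417.28 202.08] [0.475 0.546 0.   ]
screwdriver side 0.59 [252.672 404.784] [ 0.459  0.562 -0.   ]
wrench scene 0.71 [150.592 328.896] [ 0.365 -0.547  0.   ]
wrench side 0.65 [358.592 208.512] [ 0.591 -0.436  0.   ]
wrench side 0.55 [423.872 205.392] [ 0.367 -0.561  0.   ]
```

```bash
python3 - <<'E'
import cv2
a=cv2.imread('pics/a_scene.png');b=cv2.imread('pics/a_side.png')
cv2.imwrite('pics/b1.png',cv2.resize(a[190:370,230:470],(800,600),interpolation=cv2.INTER_CUBIC))
cv2.imwrite('pics/b2.png',cv2.resize(b[165:345,220:460],(800,600),interpolation=cv2.INTER_CUBIC))
E
```

```text
(no output)
```

View pics/b1.png

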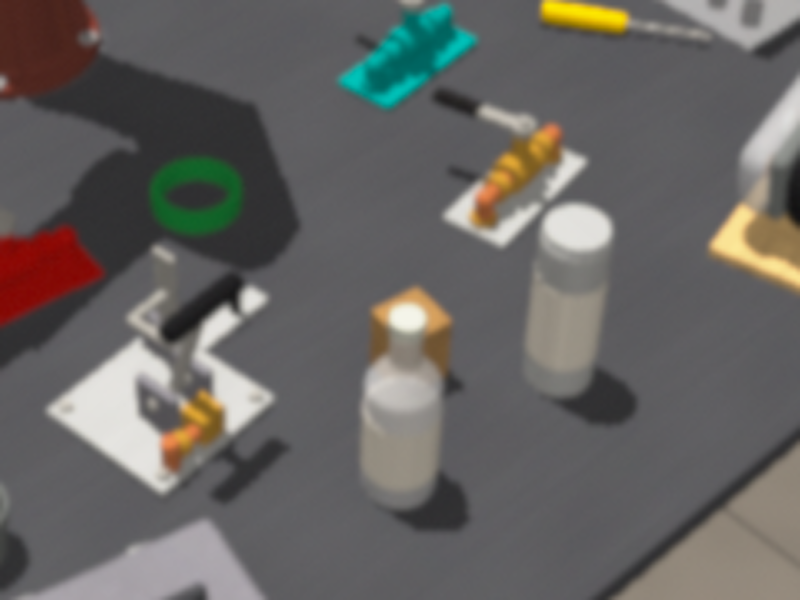

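View pics/b2.png

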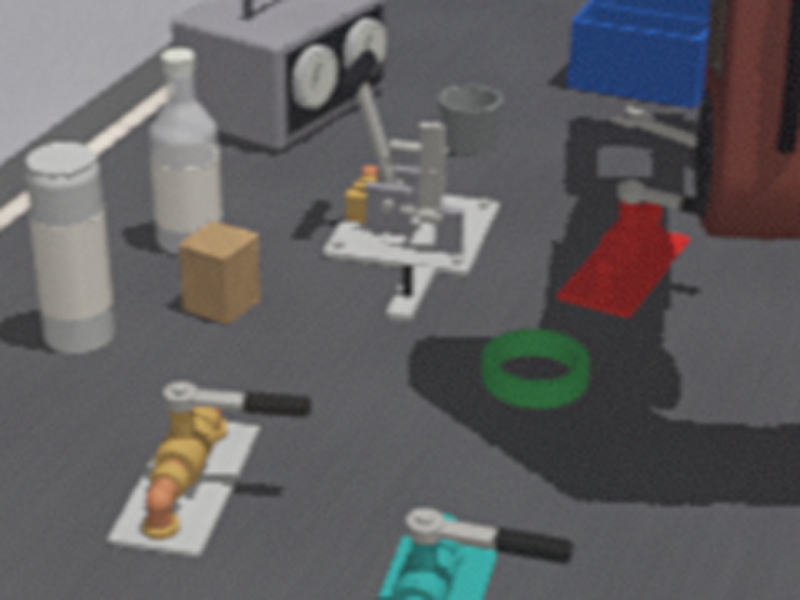

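```bash
python3 - <<'E'
from h import *
np.set_printoptions(precision=3,suppress=True)
sc=lambda u,v:(230+.3*u,190+.3*v)
sd=lambda u,v:(220+.3*u,165+.3*v)
print('valve scene');P=[atz('scene',sc(*p),.008,False) for p in [(443,215),(503,247),(588,160)]]
for p in P:print(p)
print(P[1]-P[0],P[2]-P[1])
print('valve side');P=[atz('side',sd(*p),.008,False) for p in [(108,540),(203,553),(262,425)]]
for p in P:print(p)
print(P[1]-P[0],P[2]-P[1])
print('stand scene');P=[atz('scene',sc(*p),.01,False) for p in [(47,410),(160,493),(275,397)]]
for p in P:print(p)
print(P[1]-P[0],P[2]-P[1],(P[0]+P[2])/2)
print('stand side');P=[atz('side',sd(*p),.01,False) for p in [(500,203),(465,270),(325,252)]]
for p in P:print(p)
print(P[1]-P[0],P[2]-P[1],(P[0]+P[2])/2)
E
```

```text
valve scene
[0.557 0.161 0.008]
[0.632 0.173 0.008]
[0.598 0.342 0.008]
[0.075 0.012 0.   ] [-0.034  0.169  0.   ]
valve side
[0.591 0.346 0.008]
[0.515 0.329 0.008]
[0.55  0.16  0.008]
[-0.076 -0.016  0.   ] [ 0.034 -0.169  0.   ]
stand scene
[ 0.507 -0.305  0.01 ]
[ 0.653 -0.287  0.01 ]
[ 0.634 -0.137  0.01 ]
[0.146 0.018 0.   ] [-0.019  0.15   0.   ] [ 0.571 -0.221  0.01 ]
stand side
[ 0.497 -0.301  0.01 ]
[ 0.481 -0.153  0.01 ]
[ 0.625 -0.131  0.01 ]
[-0.016  0.148  0.   ] [0.144 0.022 0.   ] [ 0.561 -0.216  0.01 ]
```

Everything agrees with the given sizes. The valve is at about (0.574, 0.251) with yaw 0.20 and its handle at about 0.155. The stand is at about (0.565, -0.219) with yaw 0.125. I'm moving above the valve grip and will look again from the wrist.

```bash
R="-3 -2.7 0 0 0 0"; python3 -m inch '-3 -2.7 0 0 0 0; -3 -2.7 0 0 0 0; -3 -2.7 0 0 0 0; -3 -2.7 0 0 0 0; -3 -2.7 0 0 0 0; -3 -2.7 0 0 0 0; -3 -2.7 0 0 0 0; -3 -2.7 0 0 0 0; -3 -2.7 0 0 0 0; -3 -2.7 0 0 0 0'
```

```text
time: 2.38
position: [0.3843, -0.1743, 0.2316]
tool_rot: [[0.432, -0.902, 0.001], [-0.902, -0.432, -0.001], [0.001, -0.001, -1.0]]
force: [0.5, 0.7, -1.1]
width: 0.0857
```

```bash
python3 -m inch '-3.1 -2.7 0 0 0 0.02; -3.1 -2.7 0 0 0 0.02; -3.1 -2.7 0 0 0 0.02; -3.1 -2.7 0 0 0 0.02; -3.1 -2.7 0 0 0 0.02; -3.1 -2.7 0 0 0 0; -3.1 -2.7 0 0 0 0; -3.1 -2.7 0 0 0 0; -3.1 -2.7 0 0 0 0; 0 0 0 0 0 0' 4.5
python3 - <<'E'
from h import *
import cv2
np.set_printoptions(precision=3,suppress=True)
s=sensors.observe();print(s['position'],s['tool_rot'],s['joint_pos'])
im=viewer.camera('wrist');cv2.imwrite('pics/c.png',im[:,:,::-1])
for n,z in dict(air_valve=0,valve_grip=.09,valve_axis=.09).items():
  for m in models.mark_of('wrist',n)[:3]: print(n,m['conf'],np.array(m['xy'])*[640,480],atz('wrist',m['xy'],z))
E
```

```text
time: 3.22
position: [0.5075, 0.1792, 0.2315]
tool_rot: [[0.346, -0.938, 0.002], [-0.938, -0.346, 0.004], [-0.003, -0.003, -1.0]]
force: [-0.0, -0.4, 0.2]
width: 0.0447
[0.508 0.179 0.232] [[ 0.346 -0.938  0.002]
 [-0.938 -0.346  0.004]
 [-0.003 -0.003 -1.   ]] [0.207 0.03  1.82  0.004 1.289 1.423]
air_valve 0.98 [163.328 299.52 ] [0.332 0.315 0.   ]
air_valve 0.93 [276.992 128.88 ] [0.568 0.247 0.   ]
valve_grip 0.55 [261.184 220.416] [0.492 0.223 0.09 ]
valve_axis 0.93 [120.384 338.208] [0.336 0.315 0.09 ]
valve_axis 0.9 [265.216 120.576] [0.571 0.244 0.09 ]
```

View pics/c.png

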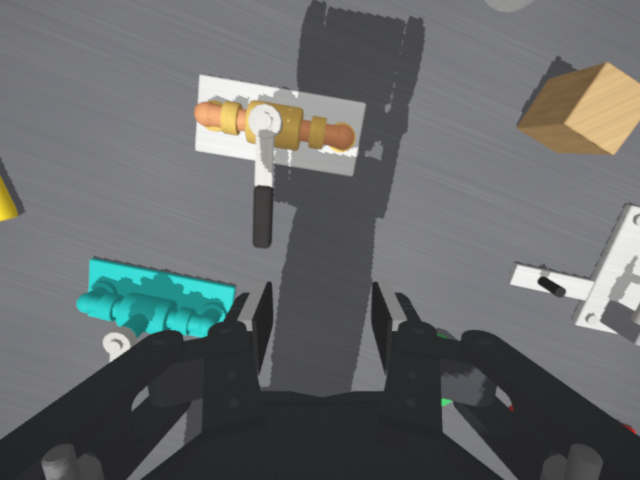

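The wrist view shows the copper valve clearly. The plate corners are (200,76), (365,102), (354,174) and (196,150), the knob is at (265,120) and the sleeve at (262,216).

```bash
python3 - <<'E'
from h import *
np.set_printoptions(precision=4,suppress=True)
P=[atz('wrist',p,.008,False) for p in [(200,76),(365,102),(354,174),(196,150)]]
print(P,sum(P)/4); 
for a,b in((0,1),(3,2),(3,0),(2,1)): d=P[b]-P[a];print(d,np.linalg.norm(d),np.degrees(np.arctan2(d[1],d[0])))
a=atz('wrist',(265,120),.095,False);g=atz('wrist',(262,216),.095,False);d=g-a
print(a,g,np.linalg.norm(d),np.degrees(np.arctan2(d[1],d[0]))-180)
E
```

```text
[array([0.5892, 0.3305, 0.008 ]), array([0.6226, 0.1678, 0.008 ]), array([0.552, 0.152, 0.008]), array([0.5186, 0.3169, 0.008 ])] [0.5706 0.2418 0.008 ]
[ 0.0334 -0.1627  0.    ] 0.16613525474945198 -78.39135650212351
[ 0.0333 -0.1649  0.    ] 0.16824456906642654 -78.5727062491669
[0.0705 0.0136 0.    ] 0.07184342589806944 10.916646824344234
[0.0706 0.0158 0.    ] 0.07238134046800311 12.590882853676563
[0.5715 0.243  0.095 ] [0.4976 0.2226 0.095 ] 0.07673388982935057 -344.61811699622973
```

```bash
python3 -m inch '-1.5 -0.2 1 0 0 0; -1.5 -0.2 2.5 0 0 0; -1.5 0 2.5 0 0 0; 0 0 2.5 0 0 0; 0 0 2.5 0 0 0; 0 0 2.5 0 0 0; 0 0 2 0 0 0; 0 0 0.7 0 0 0; 0 0 0 0 0 0'
python3 - <<'E'
from h import *
import cv2
im=viewer.camera('wrist');cv2.imwrite('pics/d.png',im[:,:,::-1])
E
```

```text
time: 4.17
position: [0.4923, 0.2148, 0.0674]
tool_rot: [[0.339, -0.941, -0.005], [-0.941, -0.339, -0.002], [-0.0, 0.005, -1.0]]
force: [-0.7, -0.8, 0.6]
width: 0.0447
```

View pics/d.png

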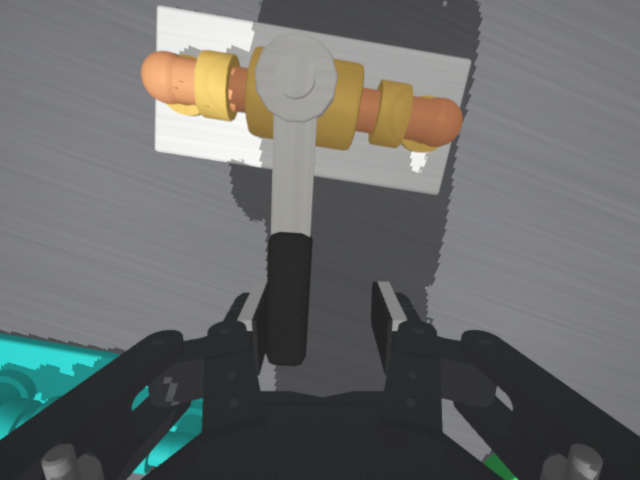

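The fingers straddle the sleeve, which sits nearer the left finger. The hub is at (297,75). I'll refine the axis and the handle angle from this view.

```bash
python3 - <<'E'
from h import *
np.set_printoptions(precision=4,suppress=True)
a=atz('wrist',(297,76),.1,False);g=atz('wrist',(289,300),.097,False);g2=atz('wrist',(287,364),.097,False);d=g-a
print(a,g,g2,np.linalg.norm(g2-a),np.degrees(np.arctan2(d[1],d[0]))%360-180)
P=[atz('wrist',p,.008,False) for p in [(157,7),(470,59),(437,193),(155,150)]]
print(sum(P)/4,[np.degrees(np.arctan2(*(P[b]-P[a])[1::-1])) for a,b in((0,1),(3,2))])
s=sensors.observe();print(s['position'],s['joint_pos'])
E
```

```text
[0.5749 0.2521 0.1   ] [0.5022 0.2309 0.097 ] [0.4756 0.223  0.097 ] 0.1035626041515975 16.26156277696967
[0.5748 0.2529 0.008 ] [np.float64(-78.54075083902138), np.float64(-78.73756877564016)]
[0.4937 0.2153 0.069 ] [ 0.2811  0.2366  1.9274 -0.0004  0.9792  1.506 ]
```

```bash
python3 -m inch '-0.7 -0.4 0 0 0 0.03; -0.6 -0.4 0 0 0 0.03; 0 0 0 0 0 0; 0 0 0 0 0 0; 0 0 0 0 0 0; 0 0 0 0 0 0' 2
python3 -m inch '0.8 -0.04 0 0 0 -0.1; 0.8 -0.04 0 0 0 -0.1; 0.8 -0.04 0 0 0 -0.1; 0.8 -0.04 0 0 0 -0.1; 0.8 -0.04 0 0 0 -0.1; 0.8 -0.04 0 0 0 -0.1; 0 0 0 0 0 0; 0 0 0 0 0 0'
python3 - <<'E'
from h import *
import cv2
np.set_printoptions(precision=4,suppress=True)
im=viewer.camera('wrist');cv2.imwrite('pics/e.png',im[:,:,::-1])
s=sensors.observe();d=s['position']-[.575,.2525,0];print(s['position'],np.hypot(d[0],d[1]),(np.arctan2(d[1],d[0])%(2*np.pi))-np.pi-.198)
E
```

```text
time: 4.72
position: [0.4979, 0.2313, 0.07]
tool_rot: [[0.284, -0.959, 0.001], [-0.959, -0.284, 0.0], [0.0, -0.001, -1.0]]
force: [0.0, 0.2, -0.4]
width: 0.02
time: 5.38
position: [0.5239, 0.1918, 0.0694]
tool_rot: [[0.774, -0.634, 0.0], [-0.634, -0.774, -0.0], [0.0, -0.0, -1.0]]
force: [0.4, 0.3, 0.3]
width: 0.0198
[0.5237 0.1921 0.0693] 0.0793060580181113 0.6687386550687795
```

View pics/e.png

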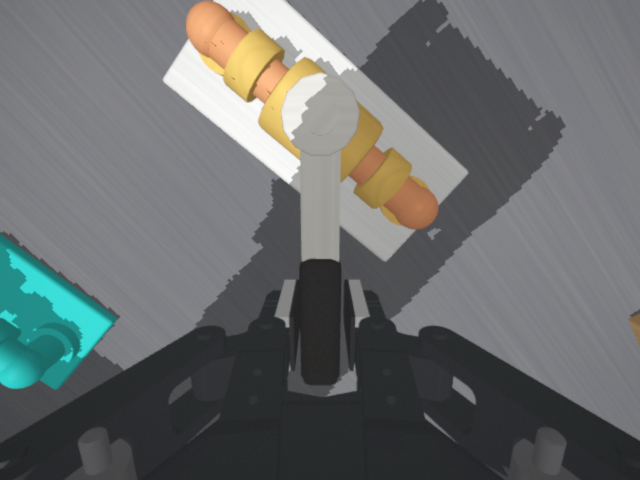

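```bash
python3 -m inch '0.6 -0.03 0 0 0 -0.07; 0.6 -0.03 0 0 0 -0.07; 0 0 0 0 0 0; 0 0 0 0 0 0; 0 0 0 0 0 0'
python3 - <<'E'
from h import *
import cv2
np.set_printoptions(precision=4,suppress=True)
im=viewer.camera('wrist');cv2.imwrite('pics/f.png',im[:,:,::-1])
s=sensors.observe();d=s['position']-[.575,.2525,0];print(s['position'],np.hypot(d[0],d[1]),(np.arctan2(d[1],d[0])%(2*np.pi))-np.pi-.198)
E
```

```text
time: 5.85
position: [0.5335, 0.1857, 0.0693]
tool_rot: [[0.855, -0.518, 0.0], [-0.518, -0.855, 0.0], [0.0, -0.0, -1.0]]
force: [0.2, 0.5, -0.4]
width: 0.0203
[0.5335 0.1857 0.0693] 0.0786290029022491 0.8168169240071319
```

View pics/f.png

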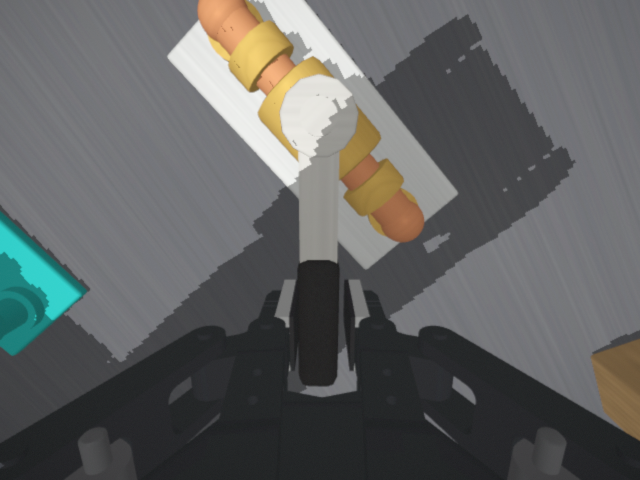

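```bash
python3 - <<'E'
from h import *
a=atz('wrist',(319,118),.1,False);g=atz('wrist',(318,384),.097,False);d=g-a
p=atz('wrist',(366,268),.008,False)-atz('wrist',(170,57),.008,False)
print(a,np.hypot(*d[:2]))
A=lambda d:np.degrees(np.arctan2(d[1],d[0]))
print(A(d),A(p),90+A(d)-A(p)-0)
p=atz('wrist',(457,192),.008,False)-atz('wrist',(366,268),.008,False);print(A(p))
E
```

```text
[0.57282647 0.25138262 0.1       ] 0.10095654396561832
-121.56544280779488 -78.98444925668653 47.41900644889165
11.431460626413429
```

The handle measures about 47° (0.82 rad), inside the band. I'll open a little, lift clear and check the handle angle from the fixed cameras.

```bash
python3 -m inch '0 0 0 0 0 0; 0 0 0 0 0 0; 0 0 -1 0 0 0; 0 0 -4 0 0 0; 0 0 -4 0 0 0; 0 0 -4 0 0 0; 0 0 -4 0 0 0; 0 0 0 0 0 0' 3
python3 - <<'E'
from h import *
import cv2
np.set_printoptions(precision=4,suppress=True)
im=viewer.camera('wrist');cv2.imwrite('pics/g.png',im[:,:,::-1])
for c in('scene','side','wrist'):
  im=viewer.camera(c)
  for n in ('valve_grip','valve_axis'):
    for m in models.mark_of(c,n)[:3]: print(c,n,round(m['conf'],2),atz(c,m['xy'],.09))
  if c!='wrist': cv2.imwrite(f'pics/g_{c}.png',im[:,:,::-1])
E
```

```text
time: 6.57
position: [0.5396, 0.1869, 0.2513]
tool_rot: [[0.856, -0.517, 0.019], [-0.517, -0.856, 0.004], [0.014, -0.013, -1.0]]
force: [1.9, 0.6, 2.2]
width: 0.0299
scene valve_grip 0.65 [ 0.5578 -0.1743  0.09  ]
scene valve_grip 0.64 [0.5691 0.2622 0.09  ]
scene valve_grip 0.55 [0.2507 0.3046 0.09  ]
scene valve_axis 0.87 [0.5881 0.2475 0.09  ]
scene valve_axis 0.83 [0.3404 0.3245 0.09  ]
scene valve_axis 0.67 [ 0.3454 -0.2409  0.09  ]
side valve_grip 0.71 [ 0.2577 -0.2076  0.09  ]
side valve_grip 0.68 [0.2553 0.3128 0.09  ]
side valve_grip 0.55 [0.5344 0.1749 0.09  ]
side valve_axis 0.63 [0.3433 0.3281 0.09  ]
side valve_axis 0.59 [0.5697 0.2532 0.09  ]
side valve_axis 0.3 [ 0.5245 -0.2528  0.09  ]
wrist valve_grip 0.69 [0.5297 0.1837 0.09  ]
wrist valve_axis 0.7 [0.3369 0.3233 0.09  ]
wrist valve_axis 0.63 [0.5749 0.2565 0.09  ]
```

View pics/g.png

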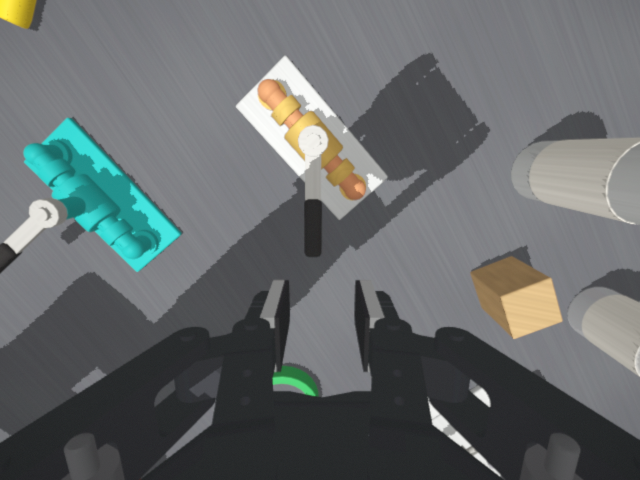

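The valve sits alone, with the hub at (314,138), the sleeve end at (313,256) and the plate edge running (238,104) to (343,219).

```bash
python3 - <<'E'
from h import *
A=lambda d:np.degrees(np.arctan2(d[1],d[0]))
a=atz('wrist',(314,138),.1,False);g=atz('wrist',(313,256),.095,False);d=g-a
print(np.hypot(*d[:2]),A(d)+180-11.3)
for u,v in(((238,104),(343,219)),((286,56),(387,177))):
  p=atz('wrist',v,.008,False)-atz('wrist',u,.008,False);print(A(p),np.hypot(*p[:2]), 90+A(d)-A(p))
E
```

```text
0.10098772113685611 46.640323451408534
-78.82282076873413 0.16402736794746503 46.763144220142664
-79.21505628195298 0.15982190615741299 47.155379733361514
```

```bash
python3 -m inch '0 0 0 0 0 -0.112; 0 0 0 0 0 -0.112; 0 0 0 0 0 -0.112; 0 0 0 0 0 -0.112; 0 0 0 0 0 -0.112; 0 0 0 0 0 -0.112; 0 0 0 0 0 0' 0
python3 -m inch '-0.5 4 0 0 0 0; -0.5 4 0 0 0 0; -0.5 4 0 0 0 0; -0.5 4 0 0 0 0; -0.5 4 0 0 0 0; -0.5 4 0 0 0 0; -0.5 4 0 0 0 0; -0.5 4 0 0 0 0; -0.5 4 0 0 0 0; 0 0 0 0 0 0'
python3 - <<'E'
from h import *
import cv2
np.set_printoptions(precision=4,suppress=True)
im=viewer.camera('wrist');cv2.imwrite('pics/i.png',im[:,:,::-1])
for n,z in dict(catch_tab=.15,lever_grip=.174,test_stand=0).items():
    for m in models.mark_of('wrist',n)[:3]: print(n,round(m['conf'],2),np.array(m['xy'])*[640,480],atz('wrist',m['xy'],z))
print(sensors.observe()['position'],sensors.observe()['tool_rot'])
E
```

```text
time: 7.65
position: [0.5335, 0.1854, 0.2386]
tool_rot: [[0.991, 0.13, -0.001], [0.13, -0.991, -0.0], [-0.001, 0.0, -1.0]]
force: [-0.7, 0.4, 0.3]
width: -0.0003
time: 8.48
position: [0.535, -0.1844, 0.2392]
tool_rot: [[0.993, 0.119, 0.0], [0.119, -0.993, -0.004], [-0.0, 0.004, -1.0]]
force: [-0.5, 0.4, -0.9]
width: 0.0001
catch_tab 0.75 [317.184 234.192] [ 0.5312 -0.1728  0.15  ]
lever_grip 0.72 [449.28  307.392] [ 0.6258 -0.2046  0.174 ]
test_stand 0.85 [343.808 234.192] [ 0.565  -0.2069  0.    ]
test_stand 0.19 [334.528 396.288] [ 0.5855 -0.4337 -0.    ]
[ 0.5352 -0.1765  0.2388] [[ 0.9918  0.1274 -0.001 ]
 [ 0.1274 -0.9918  0.0012]
 [-0.0008 -0.0013 -1.    ]]
```

View pics/i.png

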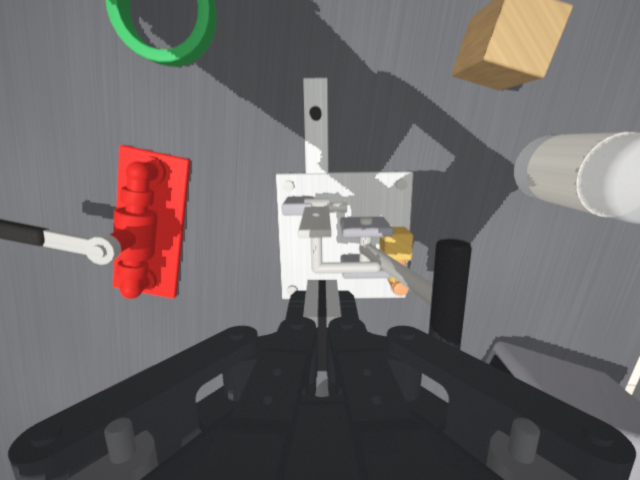

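The stand is below, with plate corners at (276,175), (412,172), (410,297) and (283,298). The paddle top is at (316,213), the prong runs in front of the stem, and the bar is on the right. I'll recompute its pose once the arm has settled.

```bash
python3 - <<'E'
from h import *
import cv2
np.set_printoptions(precision=4,suppress=True)
print(sensors.observe()['position'])
im=viewer.camera('wrist');cv2.imwrite('pics/j.png',im[:,:,::-1]); cv2.imwrite('pics/j2.png',cv2.resize(im[150:330,240:480,::-1],(800,600),interpolation=cv2.INTER_CUBIC))
print(sensors.observe()['position'])
for n,z in dict(catch_tab=.15,lever_grip=.174,test_stand=0).items():
    for m in models.mark_of('wrist',n)[:1]: print(n,round(m['conf'],2),np.array(m['xy'])*[640,480],atz('wrist',m['xy'],z))
print(sensors.observe()['position'])
c,s=np.cos(.125),np.sin(.125)
for p in [(-75,75,10),(75,75,10),(-75,-75,10),(75,-75,10),(-30,45,150),(60,45,174),(60,-45,174)]:
  p=np.array(p)/1000; w=np.array([.565+c*p[0]-s*p[1],-.217+s*p[0]+c*p[1],p[2]]);print(p,w,proj('wrist',w),(proj('wrist',w)-[240,150])/.3)
E
```

```text
[ 0.5352 -0.1765  0.2388]
[ 0.5353 -0.176   0.2389]
catch_tab 0.95 [315.776 245.184] [ 0.5316 -0.1782  0.15  ]
lever_grip 0.72 [442.816 320.784] [ 0.6246 -0.2133  0.174 ]
test_stand 0.61 [342.528 246.096] [ 0.5663 -0.2211  0.    ]
[ 0.5355 -0.1758  0.2392]
[-0.075  0.075  0.01 ] [ 0.4812 -0.1519  0.01  ] [275.2755 179.0277] [117.5849  96.7589]
[0.075 0.075 0.01 ] [ 0.6301 -0.1332  0.01  ] [412.5998 179.8284] [575.3327  99.428 ]
[-0.075 -0.075  0.01 ] [ 0.4999 -0.3008  0.01  ] [279.2286 303.856 ] [130.7619 512.8534]
[ 0.075 -0.075  0.01 ] [ 0.6488 -0.2821  0.01  ] [402.8064 304.5699] [542.6879 515.233 ]
[-0.03   0.045  0.15 ] [ 0.5296 -0.1761  0.15  ] [313.2121 241.8929] [244.0403 306.3096]
[0.06  0.045 0.174] [ 0.6189 -0.1649  0.174 ] [451.1543 253.1834] [703.8477 343.9445]
[ 0.06  -0.045  0.174] [ 0.6301 -0.2542  0.174 ] [437.361  371.7906] [657.8699 739.3021]
```

View pics/j2.png

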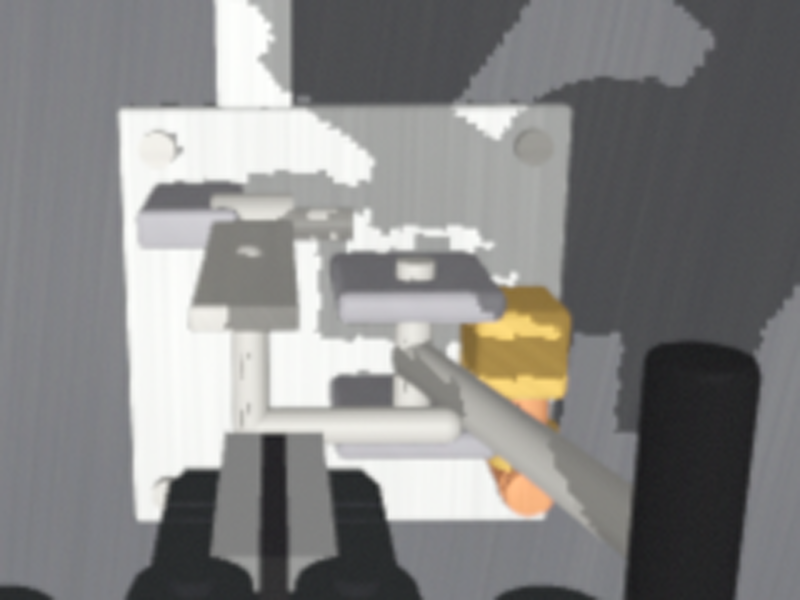

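```bash
python3 -m inch '-0.6 1.9 0 0 0 0; 0 1.9 0 0 0 0; 0 0 2 0 0 0; 0 0 3 0 0 0; 0 0 3 0 0 0; 0 0 2.5 0 0 0; 0 0 1.2 0 0 0; 0 0 0 0 0 0; 0 0 0 0 0 0; 0 0 0 0 0 0'
python3 - <<'E'
from h import *
import cv2
np.set_printoptions(precision=4,suppress=True)
im=viewer.camera('wrist');cv2.imwrite('pics/k.png',im[:,:,::-1])
im=viewer.camera('side');cv2.imwrite('pics/k2.png',cv2.resize(im[130:280,260:460,::-1],(800,600),interpolation=cv2.INTER_CUBIC))
p=sensors.observe()['position'];d=p-[.5655,-.22,0];c,s=np.cos(.125),np.sin(.125);print(p,c*d[0]+s*d[1],c*d[1]-s*d[0])
E
```

```text
time: 9.72
position: [0.5359, -0.2162, 0.1244]
tool_rot: [[0.992, 0.129, 0.003], [0.129, -0.992, -0.002], [0.003, 0.002, -1.0]]
force: [-0.1, 0.0, -0.0]
width: 0.0005
[ 0.5361 -0.2165  0.1248] -0.028694345418467482 0.007118275539143093
```

View pics/k.png

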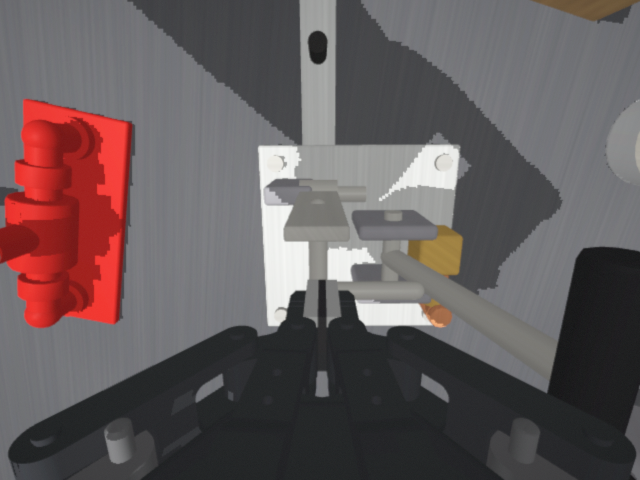

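View pics/k2.png

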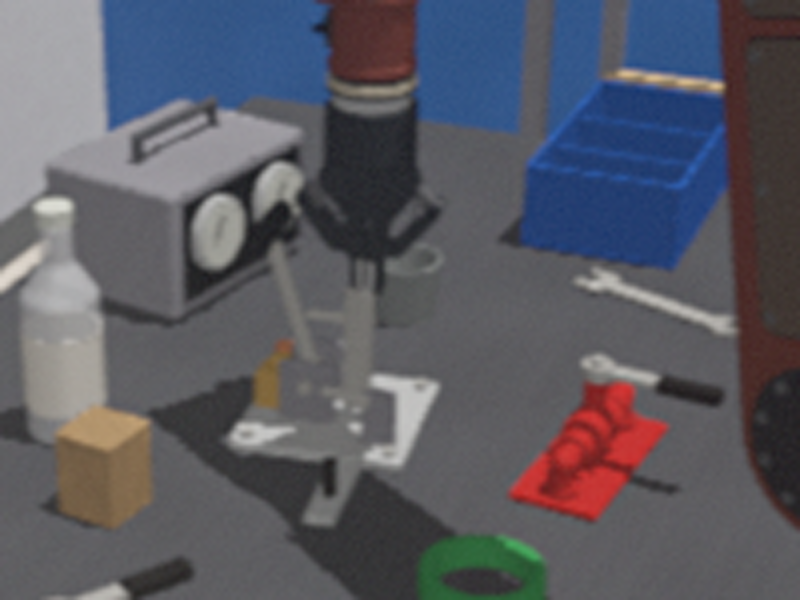

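The finger is behind the paddle at stand (-29, 7), z 0.125. Pushing toward +y.

```bash
python3 -m inch '0 -1.2 0 0 0 0; 0 -1 0 0 0 0; 0 -0.8 0 0 0 0; 0 -0.8 0 0 0 0; 0 -1 0 0 0 0; 0 -1 0 0 0 0; 0 -1 0 0 0 0; 0 -1 0 0 0 0; 0 -1 0 0 0 0; 0 -1 0 0 0 0'
python3 -m inch '0 0 0 0 0 0; 0 0 0 0 0 0; 0 0 0 0 0 0'
python3 - <<'E'
from h import *
import cv2
im=viewer.camera('wrist');cv2.imwrite('pics/l.png',im[:,:,::-1])
im=viewer.camera('side');cv2.imwrite('pics/l2.png',cv2.resize(im[130:280,260:460,::-1],(800,600),interpolation=cv2.INTER_CUBIC))
E
```

```text
time: 10.65
position: [0.5215, -0.1175, 0.1222]
tool_rot: [[0.992, 0.129, -0.0], [0.129, -0.992, 0.0], [-0.0, -0.0, -1.0]]
force: [0.6, -0.1, 1.1]
width: -0.0005
time: 10.9
position: [0.5219, -0.1187, 0.1224]
tool_rot: [[0.992, 0.129, 0.0], [0.129, -0.992, -0.0], [0.0, 0.0, -1.0]]
force: [-0.1, -0.2, 0.8]
width: 0.0001
```

View pics/l.png

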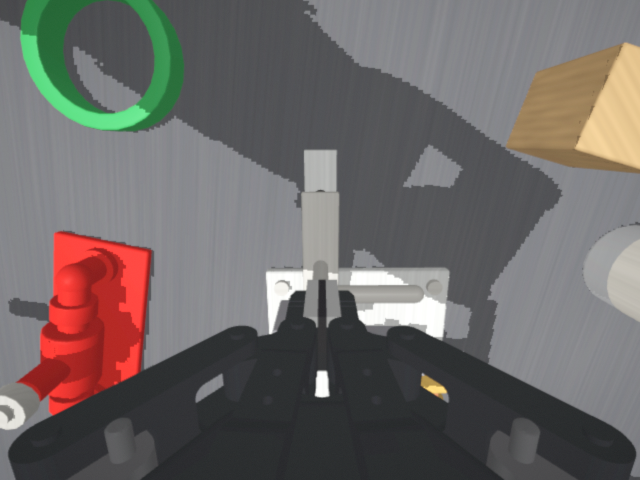

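View pics/l2.png

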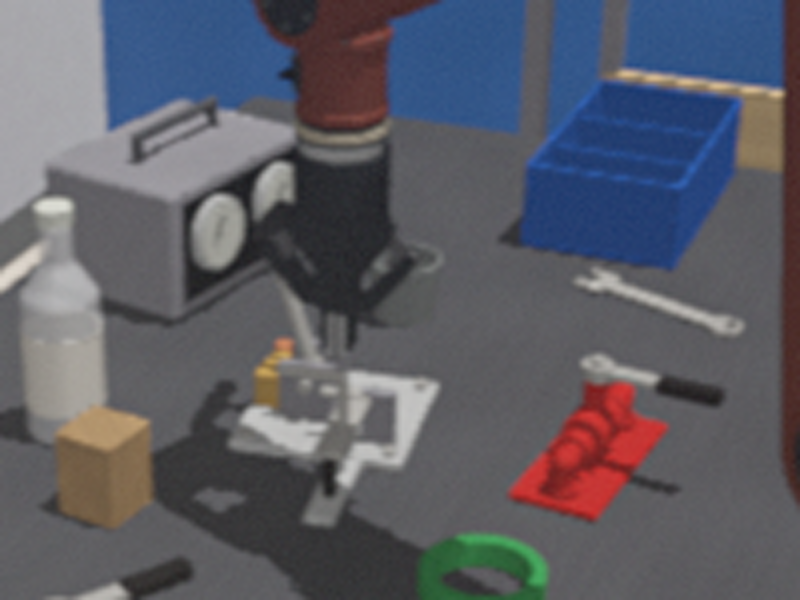

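The catch lies level on its post. I'll lift, open the fingers and move above the bar at stand y about -25, which is clear of the stem.

```bash
python3 -m inch '0 0 -2.5 0 0 0; 0 0 -3 0 0 0; 0 0 -3 0 0 0; 0 0 -3 0 0 0; 2.3 3.2 -1 0 0 0; 2.3 3.2 0 0 0 0; 2.3 3.2 0 0 0 0; 2.3 3.2 0 0 0 0; 0 0 0 0 0 0; 0 0 0 0 0 0' 6
python3 - <<'E'
from h import *
import cv2
np.set_printoptions(precision=4,suppress=True)
im=viewer.camera('wrist');cv2.imwrite('pics/m.png',im[:,:,::-1])
for m in models.mark_of('wrist','lever_grip')[:2]: print(round(m['conf'],2),np.array(m['xy'])*[640,480],atz('wrist',m['xy'],.174))
p=sensors.observe()['position'];d=p-[.5655,-.22,0];c,s=np.cos(.125),np.sin(.125);print(p,c*d[0]+s*d[1],c*d[1]-s*d[0])
print(atz('side',(306,209),0,False))
for q in[(60,45,174),(60,-45,174)]:
  q=np.array(q)/1000;print(proj('wrist',[.5655+c*q[0]-s*q[1],-.22+s*q[0]+c*q[1],q[2]]))
E
```

```text
time: 11.83
position: [0.6297, -0.2357, 0.2453]
tool_rot: [[0.992, 0.126, -0.002], [0.126, -0.992, 0.001], [-0.002, -0.001, -1.0]]
force: [0.2, -0.5, -0.2]
width: 0.06
0.7 [315.52 217.2 ] [ 0.6221 -0.2121  0.174 ]
[ 0.6288 -0.2336  0.2466] 0.06110786344657599 -0.02140611892051769
[ 0.7772 -0.3528  0.    ]
[320.0217 146.9389]
[319.7776 282.3622]
```

View pics/m.png

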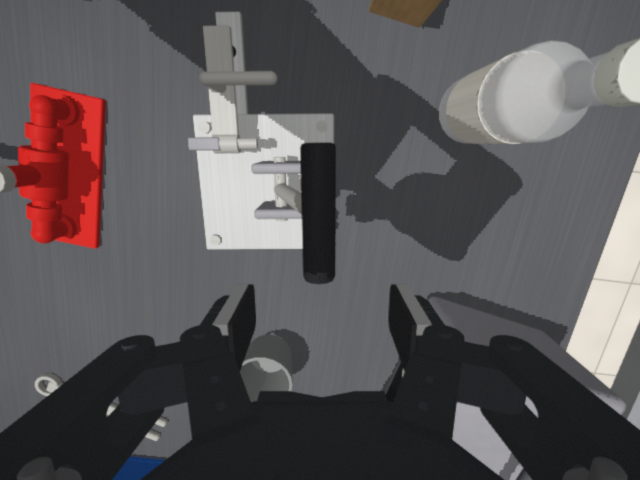

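Alignment is good: the bar is at column 318, rows 143-282, and the catch lies over. Descending, then closing.

```bash
python3 -m inch '-0.1 0.3 2 0 0 0; 0 0 2.5 0 0 0; 0 0 2.5 0 0 0; 0 0 2 0 0 0; 0 0 0.6 0 0 0; 0 0 0 0 0 0; 0 0 0 0 0 0' 
python3 -m inch '0 0 0 0 0 0; 0 0 0 0 0 0; 0 0 0 0 0 0; 0 0 0 0 0 0; 0 0 0 0 0 0; 0 0 0 0 0 0' 1.5
python3 - <<'E'
from h import *
import cv2
im=viewer.camera('wrist');cv2.imwrite('pics/n.png',im[:,:,::-1])
p=sensors.observe()['position'];d=p-[.5655,-.22,0];c,s=np.cos(.125),np.sin(.125);print(p,c*d[0]+s*d[1],c*d[1]-s*d[0])
E
```

```text
time: 12.52
position: [0.6289, -0.2363, 0.1525]
tool_rot: [[0.992, 0.129, 0.001], [0.129, -0.992, -0.0], [0.001, 0.001, -1.0]]
force: [0.3, 0.8, 0.5]
width: 0.0601
time: 13.02
position: [0.6279, -0.2375, 0.1538]
tool_rot: [[0.992, 0.129, -0.002], [0.129, -0.992, -0.001], [-0.002, 0.001, -1.0]]
force: [-6.2, 0.3, 6.4]
width: 0.0203
[ 0.62794065 -0.23759319  0.15379057] 0.05976004155989354 -0.025240695712961093
```

View pics/n.png

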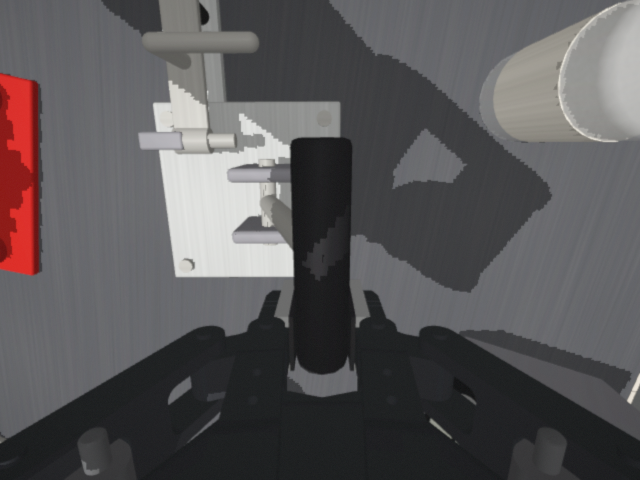

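The bar is gripped, with width 20 mm and a small force. Pulling along the lever's arc.

```bash
python3 -m inch '-0.66 0 -0.18 0 0 0; -0.66 0 -0.15 0 0 0; -0.67 0 -0.12 0 0 0; -0.67 0 -0.08 0 0 0; -1.35 0 -0.07 0 0 0; -1.35 0 0.07 0 0 0; -1.33 0 0.2 0 0 0; 0 0 0 0 0 0'
python3 -m inch '-1.31 0 0.33 0 0 0; -1.27 0 0.47 0 0 0; -0.85 0 0.4 0 0 0; 0 0 0 0 0 0; 0 0 0 0 0 0; 0 0 0 0 0 0'
python3 - <<'E'
from h import *
import cv2
im=viewer.camera('wrist');cv2.imwrite('pics/o.png',im[:,:,::-1])
im=viewer.camera('side');cv2.imwrite('pics/o2.png',cv2.resize(im[130:280,260:460,::-1],(800,600),interpolation=cv2.INTER_CUBIC))
p=sensors.observe()['position'];d=p-[.5655,-.22,0];c,s=np.cos(.125),np.sin(.125);print(p,c*d[0]+s*d[1],c*d[1]-s*d[0])
E
```

```text
time: 13.73
position: [0.568, -0.2459, 0.162]
tool_rot: [[0.992, 0.127, 0.016], [0.128, -0.992, -0.003], [0.016, 0.005, -1.0]]
force: [4.3, 4.9, 13.5]
width: 0.0202
time: 14.23
position: [0.5323, -0.2506, 0.1481]
tool_rot: [[0.992, 0.128, 0.01], [0.128, -0.992, -0.003], [0.009, 0.004, -1.0]]
force: [1.7, 3.4, 11.7]
width: 0.0198
[ 0.53235172 -0.25062187  0.1481037 ] -0.036707422616985536 -0.0262501947583772
```

View pics/o.png

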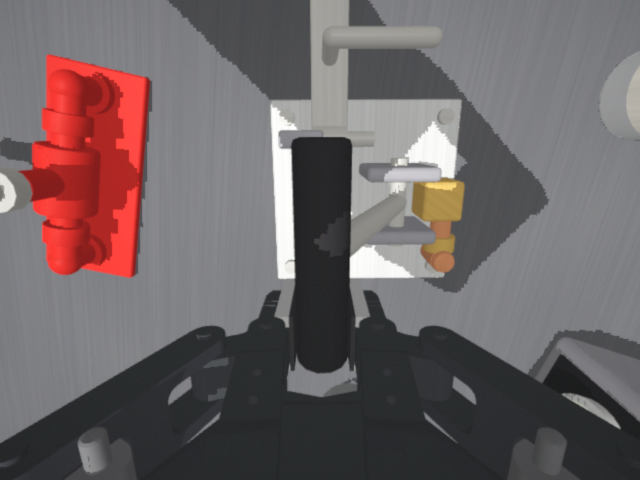

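View pics/o2.png

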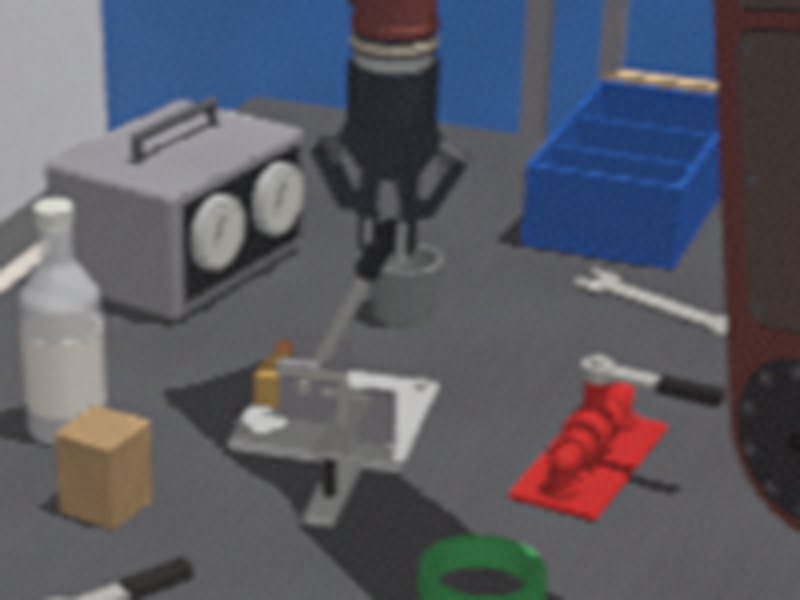

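The lever is at about 0.74 rad. I'll take it the last few mm to the stop.

```bash
python3 -m inch '-0.4 0 0.2 0 0 0; -0.4 0 0.2 0 0 0; 0 0 0 0 0 0; 0 0 0 0 0 0; 0 0 0 0 0 0; 0 0 0 0 0 0'
python3 - <<'E'
from h import *
import cv2
np.set_printoptions(precision=4,suppress=True)
c,s=np.cos(.125),np.sin(.125)
for k in range(2):
  for cam in('wrist','side','scene'):
    im=viewer.camera(cam);cv2.imwrite(f'pics/p_{cam}.png',im[:,:,::-1])
  S=sensors.observe();p=S['position'];d=p-[.5655,-.22,0];x=c*d[0]+s*d[1];print(p,x,c*d[1]-s*d[0],'lever',np.arcsin((.02-x)/.135)+.3,S['force'],S['width'],S['time'])
for m in models.mark_of('side','valve_grip')[:3]: print(m['conf'],atz('side',m['xy'],.09))
E
```

```text
time: 14.83
position: [0.5279, -0.2513, 0.1458]
tool_rot: [[0.992, 0.128, 0.018], [0.128, -0.992, -0.003], [0.018, 0.005, -1.0]]
force: [6.1, 6.2, 13.6]
width: 0.0201
[ 0.5279 -0.2513  0.1458] -0.041222188507435434 -0.02636061746678632 lever 0.7706858855932147 [ 5.869   6.5655 14.2263] 0.020215890863119767 14.9833
[ 0.5279 -0.2513  0.1458] -0.041212583882225436 -0.02634378017651205 lever 0.7706060613772677 [ 5.8766  6.3005 14.6099] 0.02030358870712021 15.1333
0.85 [0.2608 0.3066 0.09  ]
0.58 [0.5294 0.1754 0.09  ]
0.52 [ 0.2624 -0.2195  0.09  ]
```

View pics/p_wrist.png

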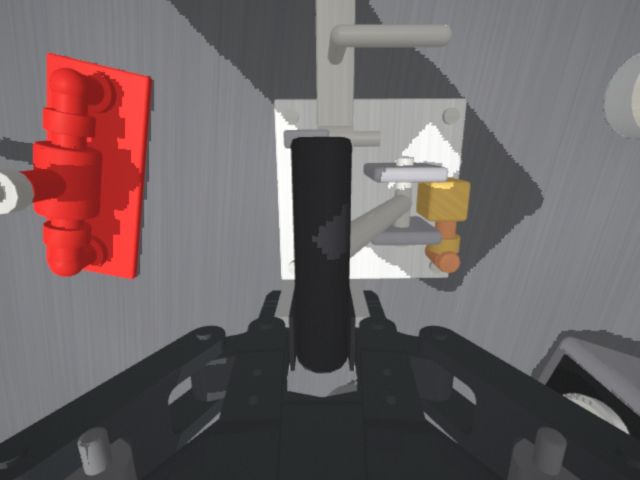

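View pics/p_side.png

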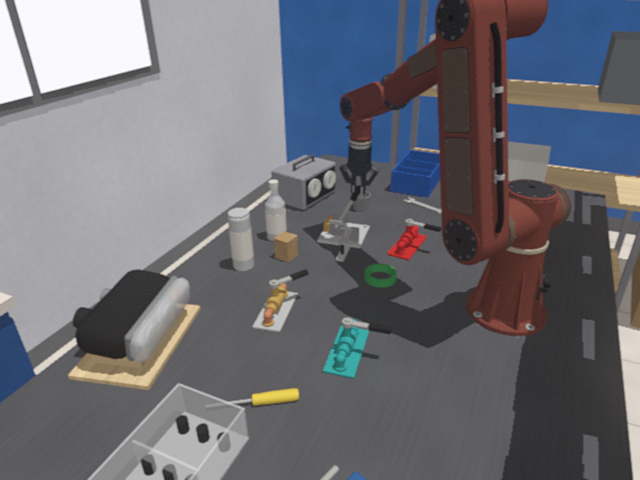

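The lever is steady at about 0.77-0.80 rad. Only 4.5 of the last 8 mm commanded was made, and the force rose, so it is on the stop. The catch is over, the valve is at 45° and the bystanders are in place. Handing in.

```bash
python3 - <<'E'
from bench import r,sensors
r.job_done()
s=sensors.observe();print(s['time'],s['position'],s['force'],s['width'])
E
```

```text
the job is handed in; nothing more can be done
the job is handed in; nothing more can be done
```

I did the three steps in order and handed the job in while holding the lever near its stop. `job_done()` gives no verdict, and it blocked any reading after that, so the last checks are from just before handing in.

- **Valve:** I turned the copper valve's handle to about 47° (0.82 rad). Plate edges and handle in the wrist picture gave 46.6–47.2°. A rougher check from the side camera before handing in put the sleeve where half open should be.
- **Catch:** I pushed it over with closed fingers. It lies level on its post in both the wrist and side pictures.
- **Lever:** I gripped the crossbar 25 mm off its middle to clear the stem and pulled it along its arc. From the tool position it stands at about 0.77 rad. Only 4.5 mm of the last 8 mm command was made and the force rose, so I take it to be at the stop, but the joint angle itself was not measured. The tool held still over the last readings, with about 17 N at the wrist and 20 mm finger width.
- **Bystanders:** nothing looked moved or tipped in the last side picture, and the arm touched none of them as far as I could tell. I did not re-measure their positions.

One disagreement: the fingers read 20 mm on the 22 mm bar. I put this down to squeeze, because the grip held through the whole pull.

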